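# Reset the grain mill's adjuster and lock it

## Robot

A 7-joint arm with a two-finger parallel gripper is mounted at the origin on the work surface. World frame = base frame: x ahead of the robot, y to its left, z up, the work surface at z = 0. Lengths are in m, angles in rad, forces in N, time in s.
With the tool pointing down it reaches from about 0.425 to 0.95 m from the base axis. Payload 4.7 kg.
Tool frame: the origin (TCP) lies midway between the tips of the shut fingers; the grasp point (between the pads) lies 19 mm behind it; z points along the fingers, y is the line along which they close (so a half turn about z gives the same grasp; the last joint's range is limited). The gripper opens to 87 mm and grips with 3 to 60 N. Pads are 19 mm wide; open, the fingers measure 117 mm over their backs; the gripper's body (75 mm by 190 mm) begins 51 mm behind the grasp point.
Start: joints at [-1.186, 0.469, -0.049, 1.532, 0.024, 1.141, -0.082], TCP at [0.271, 0.618, 0.223] pointing down, gripper open.
Joint ranges: [-2.59, 2.59], [-0.33, 1.99], [-1.39, 1.29], [0.1, 2.45], [-1.04, 4.18], [0.21, 1.99], [-2.66, 2.66]. Speed limits (rad/s): [2.57, 2.57, 3.14, 3.14, 3.14, 3.14, 3.14].

## Interface

Orientations are given as [roll, pitch, yaw] about the fixed x, y, z axes, in that order (R = Rz(yaw) Ry(pitch) Rx(roll)).
In Python, from plant import ctrl, eyes, job gives the robot as it stands.
- The arm moves only by the shell command python3 -m jog 'ROWS' [OPENING] [FORCE]. ROWS is JSON, a list of rows, each an object with "translation": the shift along the tool's x, y, z in units of 0.6 m (1.0 is 0.6 m), a list of three; "rotation": the turn, a rotation vector about the tool's x, y, z in units of pi/2 rad (1.0 is pi/2 rad), a list of three. In form: [{"translation": [dx, dy, dz], "rotation": [ax, ay, az]}, ...]. A call has 1 to 8 rows; each row shifts and turns the commanded pose from where the row before left it, along the tool's axes as they then stand; what a row does not reach is not made up. A row lasts 1/10 s, in which the tool goes at most 50 mm and 8.59 degrees, less where a joint would pass 70% of its speed; a pose out of reach is approached as far as the arm can. A call with a number of a shift or a turn outside -1 to 1 is refused whole. A call with a gripper value outside its range is refused whole. OPENING is the gripper's target within -1 to 1 (fully open at 1, half-way at 0, shut at -1), set as the call begins (- or left out, the last holds). The fingers move at their own pace and stop on an object; FORCE is the grip in N (left out, the last holds). Time passes only in rows, so rows that do not move let the fingers close. It gives the time, the measured TCP pose, the force, the opening and the grip force at its end, in the units of the state.
- ctrl.get_state(): the state, without advancing time (a new reading comes with each control period).
- eyes.snapshot(name): name is "scene" or "top"; returns the picture (384x512x3 uint8, red, green, blue); there is no depth.
- eyes.camera_params(name): a dict with "fx", "fy", "cx", "cy" (pixels), "origin" and "attitude" of the camera in the world. Camera axes: x right, y down, z forward; pixel columns grow to the right and rows downward; lengths in m; the calibration is good to about 2 mm. A picture is of the moment at which its call begins. camera_params takes no time and is no camera call.
- job.sign_off(): hands the job in; it is judged then, once.
Trained networks look in the newest picture that a camera, given by its name, has taken for a name from the list of things; names that differ only in an ending like _2 or _b are one class to them, and where a whole thing is asked for, a point or a joint stands for the part that bears it (a point fixed in the world has none). Each returns a list of dicts, best first, with "p" (0 to 1); they miss things now and then, are a little off and sometimes report something else, mostly with a low value. They report only what shows in the picture. A call takes as long as a camera call.
- eyes.look_for(label, camera): "centre" ([x, y, z] in m, in world coordinates, good to about 4 mm: the middle of the surface that is visible of it).
- eyes.outline_of(label, camera): "region" (384x512 bool, what is visible of it).
- eyes.tip_of(label, camera): "centre" ([x, y, z] in m, in world coordinates, good to about 4 mm: a listed point, or the origin of a listed thing).
The state is a dict: "time_s": time; "joint_pos": joint angles; "qvel": joint speeds; "joint_efforts": joint torques, N m; "ee_pos": TCP position; "tool_rot": TCP orientation; "wrist_force": force on the tool from outside, world axes, zero at the start; "moment": the same for the moment, N m; "grip_width": finger opening in m; "gripper_force": force on a finger pad.
Only numpy, scipy, OpenCV 4.12 (cv2) and the standard library are available. Lean on these libraries where they do the work, as an engineer would, in place of code of your own. Each camera call takes 0.05 s, during which the arm holds its last target. There are 200 camera calls.

## Task

The grind setting of the pantry's grain mill has drifted: loosen the jam nut with its red-posted lever, turn the black adjuster knob until its white pointer is in line with the green marker on the dial, then tighten the jam nut firmly again so that the knob is locked there. Leave the marker ring as it is set, and do not shift the things standing around the mill.

Things in the scene. Friction and masses are not known exactly. Their poses are not given: they have to be found in the camera images.
- mill: fixed grain mill, white, 270 mm deep, 200 wide, covered hopper at the back, top at 268. Origin: centre of its underside; x from front to back, y to its left seen facing its front, z up. Its 190 x 200 mm front panel slopes: the outward normal leans 30 degrees (0.524 rad) from vertical towards -x. Ring, nut and knob turn about the panel axis, the normal through the panel centre (-50, 0, 170) mm
- dial (a point): centre of the panel face, on the panel axis. In all entries 'height' is measured outward from here along the panel axis, 'up' is straight up the slope, and clockwise is as seen by someone facing the panel
- knob: adjuster screw with black bar knob: bar 64 mm long, 16 thick, height 38 to 72, on a 68 mm disc (height 30 to 38) with a white pointer out to 60 mm. Origin on the axis at the panel face; x along bar and pointer, z outward. Clockwise screws in 1.2 mm per rad. Nut loose: turns with 0.1 N m; nut tight: held fast. Starts 0.5 to 2.2 rad counter-clockwise of the marker; can turn 2.6 rad clockwise from any start
- knob_grip (a point): on the panel axis within the knob's bar, height 60 mm: where to grip it, across its 16 mm thickness, coming in along the panel axis
- pointer (a point): near the tip of the white pointer (8 mm wide, height 31 to 37 mm): 58 mm from the axis, height 34 mm
- ring: aluminium dial ring, 144 mm diameter, 6 mm high, stiff (1.5 N m to turn; leave it), with one green marker tab 12 mm wide, 46 to 82 mm from the axis, top at height 13 mm. Origin on the axis at the panel face; x points to the marker, z outward. Pointer and marker are in line when the x axes of knob and ring point the same way
- marker (a point): point above the middle of the green marker tab, 64 mm from the axis, height 20 mm
- nut (a joint): angle (rad) of the steel jam nut between ring and knob (height 8 to 26 mm, 58 across corners). 0: its lever points level to the right, facing the panel (mill -y); grows counter-clockwise, which loosens. Range -1.5 to 1.3, starts tight near 0; 0.8 always frees the screw. Stays where left. Each rad of clockwise knob turn shifts the tight angle 0.3 rad clockwise: the old angle is not enough, tighten by feel
- lever_grip (a point): on the red round post (16 mm diameter, parallel to the panel axis, 90 mm from it, height 14 to 78 mm) at the end of the nut's lever (bar 16 mm wide, height 14 to 25, to 100 mm from the axis); this point is at height 62 mm. To move the post takes 5 N when loose; as the nut bears, 7 N more per rad. At 8 to 12 N it is firmly tight
- washer: keyed clamp washer hidden under the panel, between nut and screw; it does not turn. Its contact force on the knob's hidden flange is the clamp: 45 to 95 N at the start, 0 when loose, rising about 150 N per rad of nut once it bears; up to 110 N stays when the nut is let go, more relaxes to that. Origin on the axis near the panel face
- can: closed steel can of tomatoes with a red label, 74 mm diameter, 110 mm tall, loose, a bystander; origin at the centre of its underside
- salt_mill: clear acrylic press-button salt mill, 60 mm diameter, 160 mm tall, loose, a bystander; origin at the centre of its underside
- jar: glass jar with bail-clasp lid, 100 mm diameter, 155 mm tall, loose, a bystander; origin at the centre of its underside
- pie_tin: aluminium pie tin, 220 mm diameter, 35 mm tall, loose, a bystander; origin at the centre of its underside
- spoon: wooden spoon lying flat, 250 mm long, loose, a bystander; origin at the centre of its underside
- trivet: round grey silicone trivet, 170 mm diameter, 8 mm thick, loose, a bystander; origin at the centre of its underside

How it is judged:
On the way, in this order (a step that is already met when the one before it is completed fails the run):
1. the jam nut is loosened: it no longer clamps the adjuster screw (contact force between washer and knob below 1 N), for 0.2 s.
2. with the nut loose, the pointer is brought in line with the marker (6 mm) (contact force between washer and knob below 1 N and y of pointer in the frame of ring between -0.006 and 0.006 m and distance between pointer and marker below 0.035 m), for 0.2 s.
At the end, for the whole second after the job is handed in: the jam nut clamps the adjuster screw with more than 25 N, and the pointer's tip is within 6 mm sideways of the marker's middle line (about 0.1 rad) (contact force between washer and knob above 25 N and y of pointer in the frame of ring between -0.006 and 0.006 m and distance between pointer and marker below 0.035 m); the robot touches nothing.
It fails at once if the marker ring is turned (more than 6 mm at the marker) (distance of marker from where it was at the start of the episode above 0.006 m).
It fails at once if a thing standing around the mill is shifted more than 25 mm (distance of any of can, salt_mill, jar, pie_tin, spoon, trivet from where it was at the start of the episode above 0.025 m).
It fails at once if the can, salt mill or jar is tipped over (angle between any of can, salt_mill, jar's own z axis and vertical above 0.5 rad).
It also fails if it takes over 72 s, if anything falls off the work surface, if the arm or the gripper's body presses on something with over 40 N, if the wrist force passes 120 N, or if a joint passes its speed limit or range.

## Working session

There is one attempt and no reset: what is moved stays moved. The work goes in short steps, Python scripts to look and compute and a shell command to move; the robot and the scene stay as the last step left them, time stands still between calls to the robot, and variables do not carry over. Pictures are saved under pics/ and viewed, at most 10 in all, crops included, and the job is handed in when it is done.

```bash
ls; mkdir -p pics; python3 - <<'E'
from plant import ctrl, eyes, job
import cv2, numpy as np
np.set_printoptions(precision=4,suppress=True)
s=ctrl.get_state(); print({k:np.round(v,4) for k,v in s.items()})
a=eyes.snapshot("scene"); b=eyes.snapshot("top")
cv2.imwrite("pics/a.png",cv2.resize(a[:,:,::-1],(800,600))); cv2.imwrite("pics/b.png",cv2.resize(b[:,:,::-1],(800,600)))
for c in ("scene","top"):
  print(c,eyes.camera_params(c))
  for n in ("mill","dial","knob","knob_grip","pointer","ring","marker","lever_grip","can","salt_mill","jar","pie_tin","spoon","trivet"):
    r=eyes.tip_of(n,c); print(n,[(np.round(d["centre"],3),round(d["p"],2)) for d in r[:2]])
E
```

```text
pics
{'time_s': np.float64(0.0), 'joint_pos': array([-1.1859,  0.4694, -0.0486,  1.5337,  0.0241,  1.141 , -0.0823]), 'qvel': array([-0.0006, -0.0007, -0.0014,  0.0004, -0.0011, -0.0006,  0.0003]), 'joint_efforts': array([ -0.0003, -50.7985,  -0.0806, -23.6146,  -0.0612,   0.0383,
         0.0002]), 'ee_pos': array([0.2712, 0.6175, 0.2215]), 'tool_rot': array([-3.1397,  0.0001,  2.7278]), 'wrist_force': array([-0.3522, -0.6607, -0.2205]), 'moment': array([-0.0527,  0.0119, -0.0468]), 'gripper_force': np.float64(0.0), 'grip_width': np.float64(0.087)}
scene {'fx': 357.5387519945905, 'fy': 357.5387519945905, 'cx': 258.9903635440597, 'cy': 199.07260557783448, 'origin': array([ 1.0602, -0.4995,  1.0232]), 'attitude': array([-2.4404, -0.0132,  0.7849])}
mill [(array([0.574, 0.028, 0.002]), 0.61)]
dial [(array([0.52 , 0.014, 0.173]), 0.74)]
knob [(array([0.527, 0.013, 0.169]), 0.67)]
knob_grip [(array([0.493, 0.007, 0.222]), 0.9), (array([0.575, 0.027, 0.003]), 0.45)]
pointer [(array([0.528, 0.061, 0.214]), 0.79)]
ring [(array([0.528, 0.017, 0.172]), 0.85), (array([0.562, 0.28 , 0.004]), 0.
[... 717 characters left out ...]
4, 0.225]), 0.93)]
pointer [(array([0.529, 0.066, 0.214]), 0.75), (array([ 0.455,  0.363, -0.001]), 0.67)]
ring [(array([0.525, 0.013, 0.167]), 0.68), (array([0.524, 0.018, 0.171]), 0.57)]
marker [(array([ 0.565, -0.014,  0.215]), 0.86)]
lever_grip [(array([ 0.512, -0.084,  0.227]), 0.54), (array([ 0.372, -0.05 ,  0.004]), 0.44)]
can [(array([ 0.563,  0.285, -0.003]), 0.57)]
salt_mill [(array([ 0.453,  0.362, -0.004]), 0.71), (array([0.496, 0.007, 0.219]), 0.7)]
jar [(array([ 0.662, -0.239, -0.004]), 0.86)]
pie_tin [(array([ 0.422, -0.337, -0.004]), 0.85)]
spoon [(array([ 0.373, -0.05 ,  0.002]), 0.76), (array([ 0.51 , -0.08 ,  0.224]), 0.51)]
trivet [(array([ 0.319,  0.291, -0.007]), 0.79)]
```

View pics/a.png

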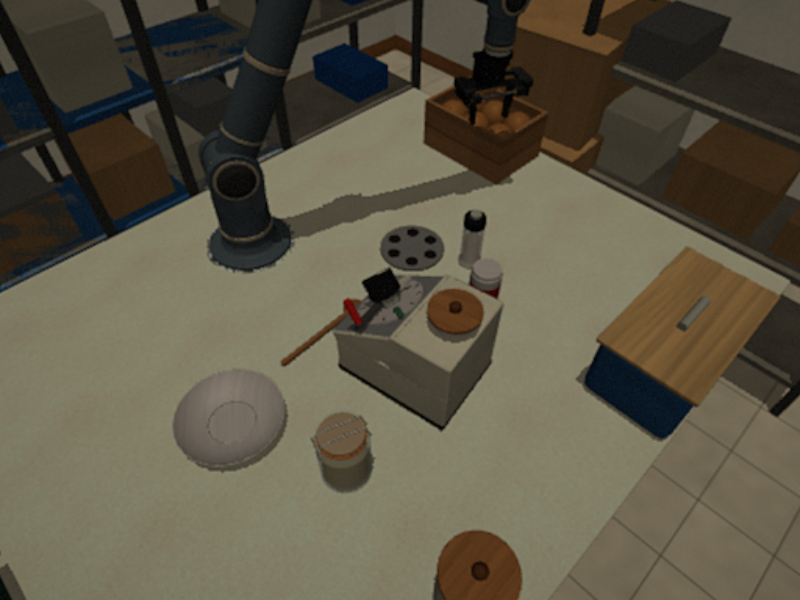

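View pics/b.png

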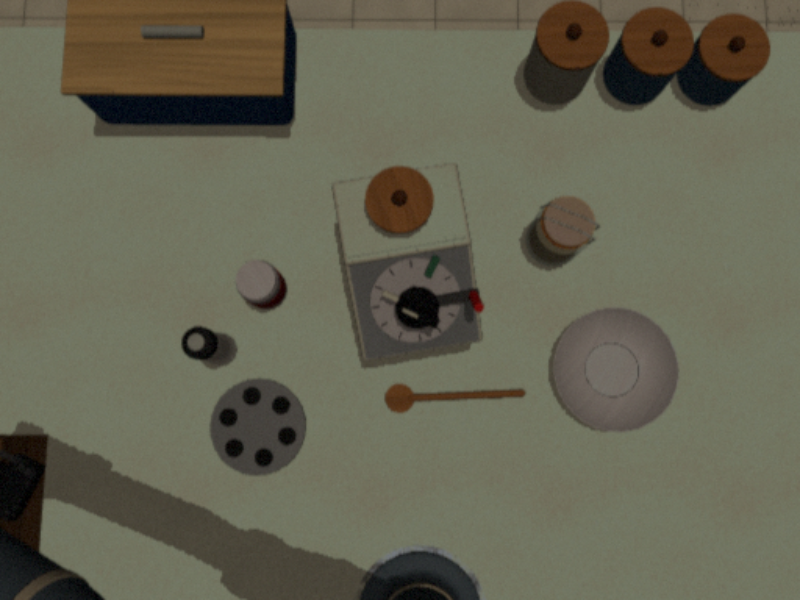

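The scene picture shows the mill near (410,330), with the red post at (352,312), the green marker at (398,313) and the black knob at (380,285). The top picture shows the knob at (417,307), the pointer running left to (385,295), the green tab at (432,266) and the red post at (477,300). The mill is turned about +0.15 rad, and the can and salt mill stand to its left.

Next I fit the mill pose and the angles.

```bash
cat > h.py <<'E'
from plant import ctrl, eyes, job
import numpy as np, cv2
from scipy.spatial.transform import Rotation as R
from scipy.optimize import least_squares
np.set_printoptions(precision=4,suppress=True)
def frame(x,y,yaw):
    """panel frame: cols right(-y mill)... returns dial, M=[up, left, n]"""
    Rz=R.from_euler('z',yaw).as_matrix(); s,c=.5,np.sqrt(.75)
    M=Rz@np.array([[c,0,-s],[0,1,0],[s,0,c]])
    return np.array([x,y,0])+Rz@[-.05,0,.17], M
# angles th: CCW seen facing the panel, 0 = level right
def pol(d,M,r,th,h): return d+M@[r*np.sin(th),-r*np.cos(th),h]
def proj(P,cam):
    p=eyes.camera_params(cam); q=R.from_euler('xyz',p["attitude"]).as_matrix().T@(np.asarray(P)-p["origin"])
    return np.array([p["fx"]*q[0]/q[2]+p["cx"],p["fy"]*q[1]/q[2]+p["cy"]])
def collect(names,cams,n):
    out=[]
    for c in cams:
        eyes.snapshot(c)
        for k in names:
            for _ in range(n):
                for r in eyes.tip_of(k,c)[:1]:
                    if r["p"]>.35: out.append((k,np.array(r["centre"])))
    return out
def pred(v):
    d,M=frame(*v[:3])
    return dict(mill=np.array([v[0],v[1],0]),dial=d,knob=d,ring=d,knob_grip=d+M@[0,0,.06],
      pointer=pol(d,M,.058,v[3],.034),marker=pol(d,M,.064,v[4],.02),lever_grip=pol(d,M,.09,v[5],.062))
def fit(obs,v0):
    f=lambda v:np.concatenate([(pred(v)[k]-o)/.004 for k,o in obs])
    return least_squares(f,v0,loss='soft_l1').x
E
python3 - <<'E'
from h import *
import pickle
o=collect(["mill","dial","knob","knob_grip","pointer","ring","marker","lever_grip"],["scene","top"],2)
v=fit(o,[.574,.02,.15,2.5,1.2,0]); print(v)
P=pred(v)
for k,c in o: print(k,c,c-P[k])
d,M=frame(*v[:3]); print("dial",d,M[:,2])
# projections for check on top/scene
for c in("scene","top"):
  for k in P: print(c,k,proj(P[k],c)*800/512)
a=eyes.snapshot("top"); u=proj(d,"top").astype(int)
cr=a[u[1]-45:u[1]+45,u[0]-60:u[0]+60]; cv2.imwrite("pics/c.png",cv2.resize(cr[:,:,::-1],None,fx=6,fy=6,interpolation=cv2.INTER_CUBIC)); print(u)
np.save("v.npy",v); np.save("top0.npy",a)
E
```

```text
[ 0.5729  0.0237  0.1998  2.5441  1.0018 -1.8756]
mill [0.5725 0.0256 0.0041] [-0.0004  0.0019  0.0041]
mill [0.5725 0.0256 0.0041] [-0.0004  0.0019  0.0041]
dial [0.5208 0.0118 0.1678] [-0.0031 -0.002  -0.0022]
dial [0.5208 0.0118 0.1678] [-0.0031 -0.002  -0.0022]
knob [0.5259 0.0122 0.1705] [ 0.002  -0.0016  0.0005]
knob [0.5259 0.0122 0.1705] [ 0.002  -0.0016  0.0005]
knob_grip [0.4933 0.0052 0.2214] [-0.0012 -0.0026 -0.0006]
knob_grip [0.4933 0.0052 0.2214] [-0.0012 -0.0026 -0.0006]
pointer [0.5278 0.063  0.2171] [0.0024 0.     0.0013]
pointer [0.5278 0.063  0.2171] [0.0024 0.     0.0013]
ring [0.5272 0.0169 0.1692] [ 0.0033  0.0031 -0.0008]
ring [0.5272 0.0169 0.1692] [ 0.0033  0.0031 -0.0008]
marker [ 0.5644 -0.009   0.215 ] [-0.0023  0.0038  0.0007]
marker [ 0.5644 -0.009   0.215 ] [-0.0023  0.0038  0.0007]
lever_grip [ 0.5117 -0.0789  0.2212] [ 0.0964 -0.0982  0.0404]
lever_grip [ 0.5117 -0.0789  0.2212] [ 0.0964 -0.0982  0.0404]
dial [0.523  0.0107 0.1651] [-0.0009 -0.0031 -0.0049]
dial [0.523  0.0107 0.1651] [-0.0009 -0.0031 -0.0049]
knob [0.526  0.0118 0.1665] [ 0.0021 -0.
[... 527 characters left out ...]
ever_grip [ 0.3152  0.2908 -0.0031] [-0.1001  0.2715 -0.1839]
lever_grip [ 0.3152  0.2908 -0.0031] [-0.1001  0.2715 -0.1839]
dial [0.5239 0.0138 0.17  ] [-0.4901 -0.0992  0.866 ]
scene mill [409.8463 362.3946]
scene dial [390.8718 302.7087]
scene knob [390.8718 302.7087]
scene ring [390.8718 302.7087]
scene knob_grip [378.1659 278.9522]
scene pointer [408.9418 275.1179]
scene marker [396.3863 306.9091]
scene lever_grip [356.7405 270.0622]
top mill [406.2216 284.9081]
top dial [412.2725 298.3159]
top knob [412.2725 298.3159]
top ring [412.2725 298.3159]
top knob_grip [416.3712 312.6825]
top pointer [380.3532 292.8736]
top marker [429.8937 266.8344]
top lever_grip [408.352  366.4119]
[263 190]
```

View pics/c.png

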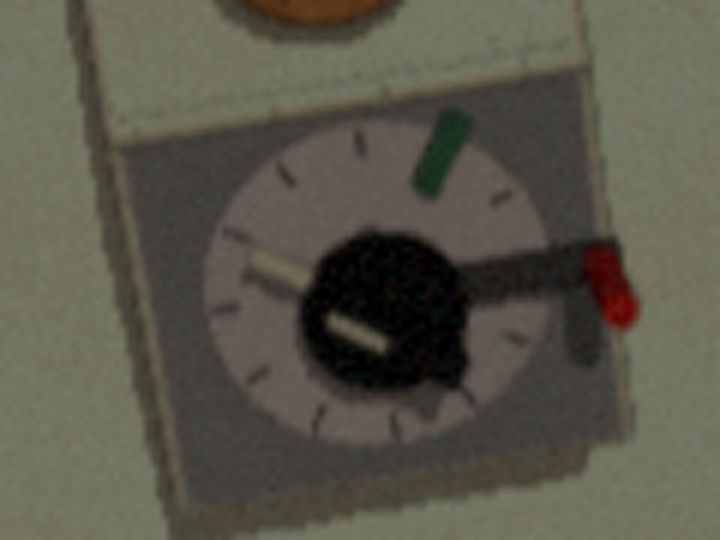

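The crop shows the panel corners at (118,143), (583,68), (185,505) and (630,440). The tab centre is at (442,154), the pointer tip at (252,262) and the post top at about (620,310). I'll fit the pose to these pixels, adding the network points with a low weight.

```bash
python3 - <<'E'
from h import *
v0=np.load("v.npy"); v0[5]=0.
toU=lambda X:(np.array(X)+.5)/6-.5+[203,145]
def feats(v):
    d,M=frame(*v[:3]); c=lambda a,b:d+M@[a,b,0]
    return [(c(.095,.1),(118,143)),(c(.095,-.1),(583,68)),(c(-.095,.1),(185,505)),(c(-.095,-.1),(630,440)),
     (pol(d,M,.064,v[4],.013),(442,154)),(pol(d,M,.082,v[4],.013),(456,113)),(pol(d,M,.046,v[4],.013),(428,194)),
     (pol(d,M,.06,v[3],.037),(250,262)),(pol(d,M,.09,v[5],.078),(620,308)),(pol(d,M,.0,v[3],.072),(392,350)),(pol(d,M,.03,v[3],.072),(328,319))]
f=lambda v:np.concatenate([proj(P,"top")-toU(x) for P,x in feats(v)])
r=least_squares(f,v0,loss='soft_l1'); v=r.x; print(v); print(f(v).reshape(-1,2))
d,M=frame(*v[:3]); print("dial",d)
P=pred(v); print({k:P[k] for k in("knob_grip","pointer","marker","lever_grip")})
np.save("v.npy",v)
s=ctrl.get_state(); print(s["time_s"],s["tool_rot"],s["ee_pos"])
E
```

```text
[0.5715 0.019  0.184  2.5495 1.0294 0.0343]
[[-3.5766 -5.7257]
 [ 0.6184 -7.564 ]
 [-0.986   3.6232]
 [ 1.7288  0.7049]
 [-0.2149  0.1459]
 [ 0.3473  0.3422]
 [-0.7493  0.0522]
 [ 0.0934 -0.2241]
 [ 0.5411 -0.0789]
 [ 0.5601 -0.1404]
 [-0.3306  0.3906]]
dial [0.5223 0.0098 0.17  ]
{'knob_grip': array([0.4928, 0.0043, 0.222 ]), 'pointer': array([0.5244, 0.0591, 0.2156]), 'marker': array([ 0.5652, -0.0158,  0.2147]), 'lever_grip': array([ 0.5109, -0.0838,  0.2252])}
3.25 [ 3.1415 -0.      2.7278] [0.2714 0.6181 0.2226]
```

```bash
cat >> h.py <<'E'
from scipy.linalg import logm, expm
def T(p,Rm):
    A=np.eye(4); A[:3,:3]=Rm; A[:3,3]=p; return A
def now():
    s=ctrl.get_state(); return T(s["ee_pos"],R.from_euler('xyz',s["tool_rot"]).as_matrix())
def tool(d,M,r,th,h,phi):
    """tool pose: TCP at polar (r,th,h); tool y along the in-plane CCW tangent at angle phi; x = -radial(phi)"""
    x=-M@[np.sin(phi),-np.cos(phi),0]; y=M@[np.cos(phi),np.sin(phi),0]
    return T(pol(d,M,r,th,h),np.c_[x,y,-M[:,2]])
def plan(T1,N,T0=None):
    T0=now() if T0 is None else T0
    E=expm(np.real(logm(np.linalg.inv(T0)@T1))/N); w=R.from_matrix(E[:3,:3]).as_rotvec()
    print(N,"rows t",np.round(E[:3,3]/.6,4).tolist(),"r",np.round(w/(np.pi/2),4).tolist(),"| mm",np.linalg.norm(E[:3,3])*1e3,"deg",np.degrees(np.linalg.norm(w)))
    return T0@np.linalg.matrix_power(E,N//2)
E
python3 - <<'E'
from h import *
v=np.load("v.npy"); d,M=frame(*v[:3]); th=v[5]
A=tool(d,M,.09,th,.14,th); A[2,3]+=.05
T0=now(); T0[2,3]+=.1
print(A); print(plan(A,16,T0)[:3,3])
E
```

```text
[[-0.212   0.8446  0.4916  0.4726]
 [ 0.9771  0.1921  0.0915 -0.0909]
 [-0.0171  0.4997 -0.866   0.3428]
 [ 0.      0.      0.      1.    ]]
16 rows t [-0.0721, -0.0336, -0.0068] r [-0.0189, -0.0104, 0.0365] | mm 47.87971878215418 deg 3.8147325708279043
[0.4563 0.288  0.3515]
```

```bash
python3 -m jog '[{"translation":[0,0,-0.0555],"rotation":[0,0,0]},{"translation":[0,0,-0.0555],"rotation":[0,0,0]},{"translation":[0,0,-0.0555],"rotation":[0,0,0]},{"translation":[-0.0721,-0.0336,-0.0068],"rotation":[-0.0189,-0.0104,0.0365]},{"translation":[-0.0721,-0.0336,-0.0068],"rotation":[-0.0189,-0.0104,0.0365]},{"translation":[-0.0721,-0.0336,-0.0068],"rotation":[-0.0189,-0.0104,0.0365]},{"translation":[-0.0721,-0.0336,-0.0068],"rotation":[-0.0189,-0.0104,0.0365]},{"translation":[-0.0721,-0.0336,-0.0068],"rotation":[-0.0189,-0.0104,0.0365]}]' 0.2 40
python3 -m jog '[{"translation":[-0.0721,-0.0336,-0.0068],"rotation":[-0.0189,-0.0104,0.0365]},{"translation":[-0.0721,-0.0336,-0.0068],"rotation":[-0.0189,-0.0104,0.0365]},{"translation":[-0.0721,-0.0336,-0.0068],"rotation":[-0.0189,-0.0104,0.0365]},{"translation":[-0.0721,-0.0336,-0.0068],"rotation":[-0.0189,-0.0104,0.0365]},{"translation":[-0.0721,-0.0336,-0.0068],"rotation":[-0.0189,-0.0104,0.0365]}]'
python3 - <<'E'
from h import *
v=np.load("v.npy"); d,M=frame(*v[:3]); th=v[5]
A=tool(d,M,.09,th,.14,th); A[2,3]+=.05
print(plan(A,6)[:3,3],now()[:3,3],ctrl.get_state()["joint_pos"])
E
```

```text
time_s: 4.05
ee_pos: [0.407, 0.4199, 0.3429]
tool_rot: [2.981, 0.06, 2.433]
wrist_force: [0.1, 0.1, 1.1]
grip_width: 0.0525
gripper_force: 0.0
time_s: 4.55
ee_pos: [0.4771, 0.1921, 0.3549]
tool_rot: [2.812, 0.069, 2.135]
wrist_force: [1.2, -0.2, 0.6]
grip_width: 0.0521
gripper_force: 0.0
6 rows t [-0.0715, -0.0333, -0.0067] r [-0.0187, -0.0104, 0.0361] | mm 47.47155071871255 deg 3.7778064071617203
[0.4867 0.0502 0.3533] [0.4771 0.1921 0.3549] [-0.7771 -0.0856  0.2669  1.9526  0.0865  0.9398  0.0285]
```

```bash
python3 -m jog '[{"translation":[-0.0715,-0.0333,-0.0067],"rotation":[-0.0187,-0.0104,0.0361]},{"translation":[-0.0715,-0.0333,-0.0067],"rotation":[-0.0187,-0.0104,0.0361]},{"translation":[-0.0715,-0.0333,-0.0067],"rotation":[-0.0187,-0.0104,0.0361]},{"translation":[-0.0715,-0.0333,-0.0067],"rotation":[-0.0187,-0.0104,0.0361]},{"translation":[-0.0715,-0.0333,-0.0067],"rotation":[-0.0187,-0.0104,0.0361]},{"translation":[-0.0715,-0.0333,-0.0067],"rotation":[-0.0187,-0.0104,0.0361]},{"translation":[0,0,0],"rotation":[0,0,0]}]'
python3 - <<'E'
from h import *
v=np.load("v.npy"); d,M=frame(*v[:3]); th=v[5]
A=tool(d,M,.09,th,.11,th)
plan(A,3); print(now()[:3,3],A[:3,3],ctrl.get_state()["joint_pos"])
B=tool(d,M,.09,th,.043,th); plan(B,5,A)
a=eyes.snapshot("scene"); u=proj(pred(v)["lever_grip"],"scene").astype(int);print(u)
cv2.imwrite("pics/d.png",cv2.resize(a[u[1]-75:u[1]+75,u[0]-80:u[0]+120][:,:,::-1],None,fx=4,fy=4,interpolation=cv2.INTER_CUBIC))
E
```

```text
time_s: 5.25
ee_pos: [0.4708, -0.0953, 0.3421]
tool_rot: [2.62, 0.015, 1.776]
wrist_force: [0.7, 1.1, -0.4]
grip_width: 0.052
gripper_force: 0.0
3 rows t [0.0026, -0.0123, 0.0411] r [-0.0004, 0.0006, -0.0017] | mm 25.812169038452183 deg 0.17023834421871248
[ 0.4708 -0.0953  0.3421] [ 0.4874 -0.0882  0.2668] [-0.5447 -0.2961  0.6276  2.1453  0.0474  0.7334  0.2887]
5 rows t [0.0, -0.0, 0.0223] r [0.0, -0.0, 0.0] | mm 13.399999999999999 deg 3.4871097958319087e-16
[223 196]
```

View pics/d.png

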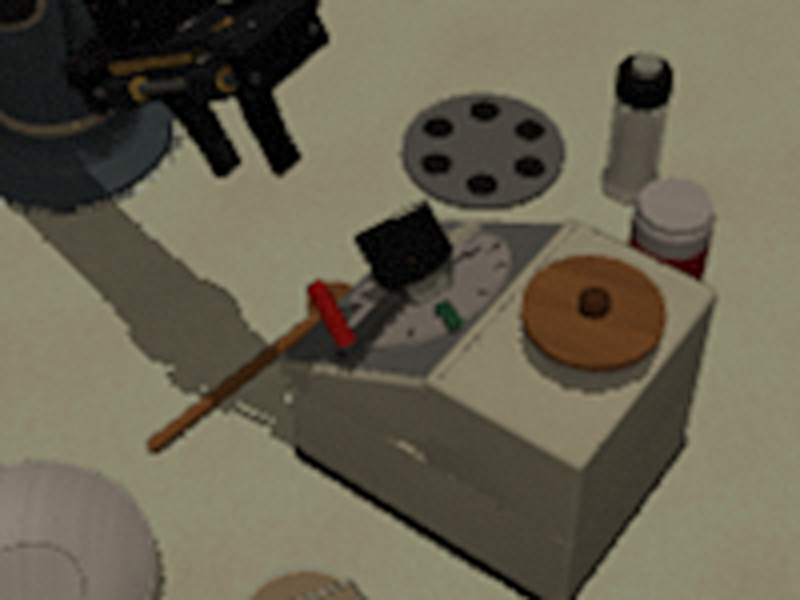

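The close view shows the open gripper upper left, with its tips at (230,165) and (285,165). The red post runs from (317,287) to (345,340), and its approach is clear. I'll check the fitted post against it and go down.

```bash
python3 - <<'E'
from h import *
v=np.load("v.npy"); d,M=frame(*v[:3])
for n,P in (("post top",pol(d,M,.09,v[5],.078)),("post low",pol(d,M,.09,v[5],.025)),("marker",pol(d,M,.064,v[4],.013))): print(n,(proj(P,"scene")-[143,121])*4)
E
python3 -m jog '[{"translation":[0.0026,-0.0123,0.0411],"rotation":[0,0,-0.001]},{"translation":[0.0026,-0.0123,0.0411],"rotation":[0,0,-0.002]},{"translation":[0.0026,-0.0123,0.0411],"rotation":[0,0,-0.002]},{"translation":[0,0,0],"rotation":[0,0,0]},{"translation":[0,0,0],"rotation":[0,0,0]}]'
python3 - <<'E'
from h import *
v=np.load("v.npy"); d,M=frame(*v[:3]); th=v[5]
plan(tool(d,M,.09,th,.043,th),5);print(ctrl.get_state()["joint_pos"],(proj(now()[:3,3],"scene")-[143,121])*4)
E
```

```text
post top [310.5063 284.9894]
post low [342.6841 340.9365]
marker [442.3508 309.6891]
time_s: 5.8
ee_pos: [0.4899, -0.0809, 0.2679]
tool_rot: [2.621, 0.023, 1.796]
wrist_force: [0.4, -0.1, -0.5]
grip_width: 0.0523
gripper_force: 0.0
5 rows t [-0.0022, -0.0013, 0.022] r [-0.0004, -0.0001, 0.0017] | mm 13.2920855209606 deg 0.15217221473558074
[-0.6473 -0.1778  0.7646  2.245  -0.0738  0.5301  0.4262] [300.2462 245.483 ]
```

```bash
python3 -m jog '[{"translation":[-0.0015,-0.001,0.022],"rotation":[0,0,0]},{"translation":[-0.0015,-0.001,0.022],"rotation":[0,0,0]},{"translation":[-0.0015,-0.001,0.022],"rotation":[0,0,0]},{"translation":[-0.0015,-0.001,0.022],"rotation":[0,0,0]},{"translation":[-0.0015,-0.001,0.022],"rotation":[0,0,0]},{"translation":[0,0,0],"rotation":[0,0,0]},{"translation":[0,0,0],"rotation":[0,0,0]}]'
python3 -m jog '[{"translation":[0,0,0],"rotation":[0,0,0]},{"translation":[0,0,0],"rotation":[0,0,0]},{"translation":[0,0,0],"rotation":[0,0,0]},{"translation":[0,0,0],"rotation":[0,0,0]},{"translation":[0,0,0],"rotation":[0,0,0]},{"translation":[0,0,0],"rotation":[0,0,0]}]' -1 40
python3 - <<'E'
from h import *
v=np.load("v.npy"); d,M=frame(*v[:3]); th=v[5]
A=now(); q=M.T@(A[:3,3]-d); print("up,left,h",q,"th",np.arctan2(q[0],-q[1]),"r",np.hypot(*q[:2])); plan(tool(d,M,.09,th,.043,th),5)
s=ctrl.get_state(); print(s["joint_pos"],M.T@s["wrist_force"],s["moment"])
E
```

```text
time_s: 6.5
ee_pos: [0.521, -0.0807, 0.2098]
tool_rot: [2.62, 0.023, 1.795]
wrist_force: [0.0, -0.3, 0.0]
grip_width: 0.0519
gripper_force: 0.0
time_s: 7.1
ee_pos: [0.5198, -0.0811, 0.2086]
tool_rot: [2.621, 0.022, 1.794]
wrist_force: [-2.3, -0.3, 2.1]
grip_width: 0.015
gripper_force: 40.0
up,left,h [ 0.0028 -0.0889  0.043 ] th 0.03102092092711403 r 0.08895061521151067
5 rows t [-0.0004, 0.0001, -0.0] r [-0.0004, -0.0001, 0.0014] | mm 0.21781014076875127 deg 0.12791383830623437
[-0.8159  0.0366  1.0528  2.28   -0.595   0.4245  0.9527] [-0.9713  0.1038  2.9952] [-0.249   1.0067 -0.0085]
```

```bash
python3 -m jog '[{"translation":[0.0004,0.01125,0],"rotation":[0,0,-0.0477]},{"translation":[0.0004,0.01125,0],"rotation":[0,0,-0.0477]},{"translation":[0.0004,0.01125,0],"rotation":[0,0,-0.0477]},{"translation":[0.0004,0.01125,0],"rotation":[0,0,-0.0477]}]'
cat > st.py <<'E'
from h import *
v=np.load("v.npy"); d,M=frame(*v[:3]); A=now(); q=M.T@(A[:3,3]-d); s=ctrl.get_state()
y=M.T@A[:3,1]; th=np.arctan2(q[0],-q[1]); F=M.T@s["wrist_force"]
print("th",th,"r",np.hypot(*q[:2]),"h",q[2],"phi",np.arctan2(y[1],y[0]),"tilt",M.T@A[:3,2])
print("F up,left,n",F,"tangential",F[0]*np.cos(th)+F[1]*np.sin(th),"q",s["joint_pos"],"w",s["grip_width"],s["gripper_force"],"t",s["time_s"])
E
python3 st.py
```

```text
time_s: 7.5
ee_pos: [0.5409, -0.0732, 0.2213]
tool_rot: [2.648, 0.17, 2.057]
wrist_force: [-4.8, -3.3, 1.5]
grip_width: 0.0147
gripper_force: 40.0
th 0.32148282358386276 r 0.08956338175082758 h 0.042933899870864975 phi 0.34554987121760555 tilt [-0.0043 -0.0012 -1.    ]
F up,left,n [-3.8912 -2.3189  3.9276] tangential -4.424543028632707 q [-0.8007  0.061   1.017   2.2292 -0.5701  0.454   1.1946] w 0.014739145510924872 39.995543151162565 t 7.5
```

```bash
python3 -m jog '[{"translation":[0.0004,0.01125,0],"rotation":[0,0,-0.0477]},{"translation":[0.0004,0.01125,0],"rotation":[0,0,-0.0477]},{"translation":[0.0004,0.01125,0],"rotation":[0,0,-0.0477]},{"translation":[0.0004,0.01125,0],"rotation":[0,0,-0.0477]},{"translation":[0.0004,0.01125,0],"rotation":[0,0,-0.0477]},{"translation":[0.0004,0.01125,0],"rotation":[0,0,-0.0477]},{"translation":[0.0004,0.01125,0],"rotation":[0,0,-0.0477]},{"translation":[0.0004,0.01125,0],"rotation":[0,0,-0.0477]}]'
python3 st.py
```

```text
time_s: 8.3
ee_pos: [0.5735, -0.0365, 0.2439]
tool_rot: [2.819, 0.42, 2.629]
wrist_force: [3.9, -6.7, -2.9]
grip_width: 0.0151
gripper_force: 40.0
th 0.9274100718794783 r 0.09141953678881057 h 0.043096486016244336 phi 0.9445331140275813 tilt [ 0.0003 -0.0051 -1.    ]
F up,left,n [ 0.8201 -7.3292 -3.8528] tangential -5.371884954078434 q [-0.8122  0.0749  0.9297  2.1564 -0.4447  0.4697  1.5783] w 0.015080895986777258 39.99411894968944 t 8.3
```

```bash
python3 -m jog '[{"translation":[0,0,0],"rotation":[0,0,0]},{"translation":[0,0,0],"rotation":[0,0,0]},{"translation":[0,0,0],"rotation":[0,0,0]},{"translation":[0,0,0],"rotation":[0,0,0]},{"translation":[0,0,-0.03],"rotation":[0,0,0]},{"translation":[0,0,-0.03],"rotation":[0,0,0]},{"translation":[0,0,-0.03],"rotation":[0,0,0]},{"translation":[0,0,-0.03],"rotation":[0,0,0]}]' 0.1 40
python3 st.py; python3 - <<'E'
from h import *
v=np.load("v.npy"); d,M=frame(*v[:3]); A=tool(d,M,0,0,.115,v[3]-np.pi); plan(A,14)
E
```

```text
time_s: 9.1
ee_pos: [0.5364, -0.0401, 0.3061]
tool_rot: [2.817, 0.415, 2.63]
wrist_force: [0.8, -0.3, 0.3]
grip_width: 0.0478
gripper_force: 0.0
th 0.9496408850636995 r 0.08869950651467949 h 0.1155208859374288 phi 0.944108936674402 tilt [-0.0026  0.0006 -1.    ]
F up,left,n [ 0.8029 -0.4073 -0.0725] tangential 0.13601442166294803 q [-0.8481 -0.1541  0.8436  2.1302  0.0238  0.6021  1.1319] w 0.04784845411018582 0.0 t 9.1
14 rows t [0.0088, -0.0077, 0.0001] r [-0.0001, -0.0001, 0.0699] | mm 7.000934475928782 deg 6.286857045468813
```

```bash
python3 -m jog '[{"translation":[0.0088,-0.0077,0],"rotation":[0,0,0.07]},{"translation":[0.0088,-0.0077,0],"rotation":[0,0,0.07]},{"translation":[0.0088,-0.0077,0],"rotation":[0,0,0.07]},{"translation":[0.0088,-0.0077,0],"rotation":[0,0,0.07]},{"translation":[0.0088,-0.0077,0],"rotation":[0,0,0.07]},{"translation":[0.0088,-0.0077,0],"rotation":[0,0,0.07]},{"translation":[0.0088,-0.0077,0],"rotation":[0,0,0.07]}]'
python3 -m jog '[{"translation":[0.0088,-0.0077,0],"rotation":[0,0,0.07]},{"translation":[0.0088,-0.0077,0],"rotation":[0,0,0.07]},{"translation":[0.0088,-0.0077,0],"rotation":[0,0,0.07]},{"translation":[0.0088,-0.0077,0],"rotation":[0,0,0.07]},{"translation":[0.0088,-0.0077,0],"rotation":[0,0,0.07]},{"translation":[0.0088,-0.0077,0],"rotation":[0,0,0.07]},{"translation":[0.0088,-0.0077,0],"rotation":[0,0,0.07]},{"translation":[0,0,0],"rotation":[0,0,0]}]'
python3 st.py; python3 - <<'E'
from h import *
v=np.load("v.npy"); d,M=frame(*v[:3]); A=tool(d,M,0,0,.043,v[3]-np.pi); plan(A,5)
E
```

```text
time_s: 9.8
ee_pos: [0.4947, -0.0364, 0.2821]
tool_rot: [2.627, 0.084, 1.902]
wrist_force: [-0.2, -0.4, 0.4]
grip_width: 0.0479
gripper_force: 0.0
time_s: 10.6
ee_pos: [0.4654, -0.0002, 0.2693]
tool_rot: [2.699, -0.282, 1.225]
wrist_force: [-0.5, -0.2, -0.3]
grip_width: 0.048
gripper_force: 0.0
th -2.5728103692284385 r 0.0007172903903835026 h 0.11487875810498357 phi -0.5940822314378678 tilt [-0.0033  0.0006 -1.    ]
F up,left,n [-0.6147 -0.1091 -0.0469] tangential 0.5766800795244235 q [-0.4113 -0.1949  0.3187  2.2923  0.0194  0.5165 -0.5064] w 0.04797206433600245 0.0 t 10.6
5 rows t [-0.0001, 0.0003, 0.024] r [-0.0004, 0.0002, -0.0003] | mm 14.376473962585413 deg 0.044963866843137495
```

```bash
python3 -m jog '[{"translation":[0,0,0.024],"rotation":[0,0,0]},{"translation":[0,0,0.024],"rotation":[0,0,0]},{"translation":[0,0,0.024],"rotation":[0,0,0]},{"translation":[0,0,0.024],"rotation":[0,0,0]},{"translation":[0,0,0.024],"rotation":[0,0,0]},{"translation":[0,0,0],"rotation":[0,0,0]}]'
python3 -m jog '[{"translation":[0,0,0],"rotation":[0,0,0]},{"translation":[0,0,0],"rotation":[0,0,0]},{"translation":[0,0,0],"rotation":[0,0,0]},{"translation":[0,0,0],"rotation":[0,0,0]},{"translation":[0,0,0],"rotation":[0,0,0]},{"translation":[0,0,0],"rotation":[0,0,0]}]' -1 30
python3 st.py; python3 -c "
from h import *
s=ctrl.get_state();v=np.load('v.npy');d,M=frame(*v[:3]);print(M.T@s['moment'],M.T@s['wrist_force'])"
```

```text
time_s: 11.2
ee_pos: [0.5009, 0.0057, 0.2057]
tool_rot: [2.7, -0.28, 1.225]
wrist_force: [-0.7, -0.9, -0.0]
grip_width: 0.048
gripper_force: 0.0
time_s: 11.8
ee_pos: [0.5008, 0.0061, 0.2073]
tool_rot: [2.699, -0.283, 1.224]
wrist_force: [-5.5, 0.8, 3.7]
grip_width: 0.0156
gripper_force: 29.7
th -2.3778560339328303 r 0.00041163955460629524 h 0.04326057750362209 phi -0.5954446778321163 tilt [-0.003   0.0009 -1.    ]
F up,left,n [-2.6966  1.7622  5.8009] tangential 0.7288201956304434 q [-0.4745 -0.0269  0.4177  2.3248 -0.1696  0.329  -0.3189] w 0.0156104865474785 29.717149422504008 t 11.8
[ 0.2293  1.0339 -0.0468] [-2.6966  1.7622  5.8009]
```

```bash
python3 -m jog '[{"translation":[0,0,0.0002],"rotation":[0,0,0.0637]},{"translation":[0,0,0.0002],"rotation":[0,0,0.0637]},{"translation":[0,0,0.0002],"rotation":[0,0,0.0637]},{"translation":[0,0,0.0002],"rotation":[0,0,0.0637]},{"translation":[0,0,0.0002],"rotation":[0,0,0.0637]},{"translation":[0,0,0.0002],"rotation":[0,0,0.0637]},{"translation":[0,0,0.0002],"rotation":[0,0,0.0637]}]'
python3 st.py; python3 -c "
from h import *
s=ctrl.get_state();v=np.load('v.npy');d,M=frame(*v[:3]);print(M.T@s['moment'],M.T@s['wrist_force'])"
```

```text
time_s: 12.5
ee_pos: [0.4997, 0.0077, 0.2059]
tool_rot: [2.992, -0.497, 0.496]
wrist_force: [-10.4, 4.1, 8.0]
grip_width: 0.0158
gripper_force: 29.9
th -2.4667070948231054 r 0.0026152096841485337 h 0.04237506936669252 phi -1.2974275328023153 tilt [-0.006   0.0034 -1.    ]
F up,left,n [-4.1861  5.9047 11.6789] tangential -0.42092451354399874 q [-0.4405 -0.0232  0.3814  2.3248 -0.1786  0.3296 -1.0153] w 0.01581686349056629 29.881429800298065 t 12.5
[1.2866 1.4313 0.1417] [-4.1861  5.9047 11.6789]
```

```bash
python3 -m jog '[{"translation":[0,0,0],"rotation":[0,0,0.0637]},{"translation":[0,0,0],"rotation":[0,0,0.0637]},{"translation":[0,0,0],"rotation":[0,0,0.0637]},{"translation":[0,0,0],"rotation":[0,0,0.0637]},{"translation":[0,0,0.0002],"rotation":[0,0,0.0637]},{"translation":[0,0,0.0002],"rotation":[0,0,0.0637]},{"translation":[0,0,0.0002],"rotation":[0,0,0.0637]},{"translation":[0,0,0],"rotation":[0,0,0.0637]}]'
python3 st.py; python3 - <<'E'
from h import *
s=ctrl.get_state();v=np.load('v.npy');d,M=frame(*v[:3]);print(M.T@s['moment'],M.T@s['wrist_force'])
a=eyes.snapshot("scene"); u=proj(d,"scene").astype(int);print(u)
cv2.imwrite("pics/e.png",cv2.resize(a[u[1]-45:u[1]+45,u[0]-60:u[0]+60][:,:,::-1],None,fx=6,fy=6,interpolation=cv2.INTER_CUBIC))
E
```

```text
time_s: 13.3
ee_pos: [0.5, 0.0103, 0.2054]
tool_rot: [-2.859, -0.44, -0.402]
wrist_force: [-5.9, 12.0, 1.1]
grip_width: 0.0159
gripper_force: 30.0
th -2.8656792585785826 r 0.004726981051949656 h 0.04156409873610683 phi -2.0950284438095883 tilt [-0.0061  0.0059 -1.    ]
F up,left,n [-2.5724 12.8727  2.7012] tangential -1.0317906323282684 q [-0.4084 -0.0195  0.3446  2.3233 -0.1855  0.3282 -1.8114] w 0.015949574090607776 29.95256590191275 t 13.3
[2.7855 0.8106 0.1666] [-2.5724 12.8727  2.7012]
[248 194]
```

View pics/e.png

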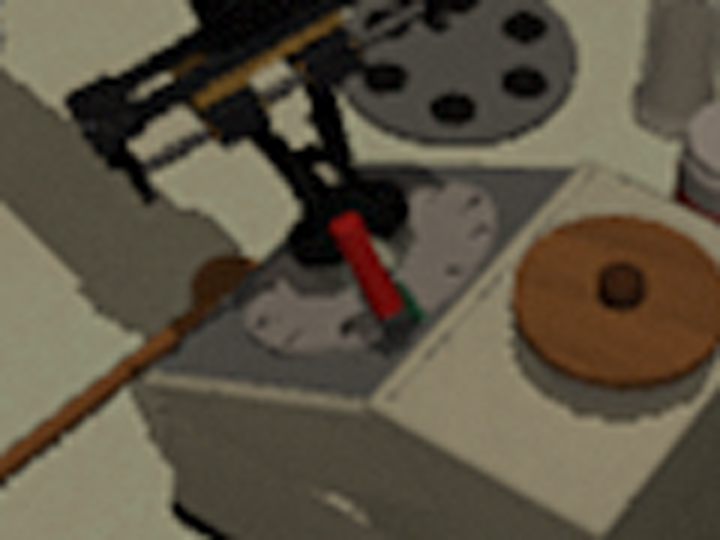

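The picture shows the gripper on the knob, but the red post at (370,265) hides the pointer and most of the green tab at (412,300). I'll release, back off, step aside to the right and measure from the top camera.

```bash
python3 -m jog '[{"translation":[0,0,0],"rotation":[0,0,0]},{"translation":[0,0,0],"rotation":[0,0,0]},{"translation":[0,0,0],"rotation":[0,0,0]},{"translation":[0,0,0],"rotation":[0,0,0]},{"translation":[0,0,-0.035],"rotation":[0,0,0]},{"translation":[0,0,-0.035],"rotation":[0,0,0]},{"translation":[0,0,-0.035],"rotation":[0,0,0]},{"translation":[0,0,-0.035],"rotation":[0,0,0]}]' 0.1 40
python3 -m jog '[{"translation":[0.03125,0.0541,0],"rotation":[0,0,0]},{"translation":[0.03125,0.0541,0],"rotation":[0,0,0]},{"translation":[0.03125,0.0541,0],"rotation":[0,0,0]},{"translation":[0.03125,0.0541,0],"rotation":[0,0,0]},{"translation":[0,0,0],"rotation":[0,0,0]}]'
python3 st.py; python3 - <<'E'
from h import *
v=np.load('v.npy');d,M=frame(*v[:3])
a=eyes.snapshot("top")
for k in ("pointer","marker","knob_grip","dial","knob","ring","lever_grip"):
  r=eyes.tip_of(k,"top"); q=[(M.T@(np.array(x["centre"])-d),round(x["p"],2)) for x in r[:1]]; print(k,q,[np.arctan2(c[0],-c[1]) for c,_ in q])
cr=a[145:235,203:323]; cv2.imwrite("pics/f.png",cv2.resize(cr[:,:,::-1],None,fx=6,fy=6,interpolation=cv2.INTER_CUBIC))
E
```

```text
time_s: 14.15
ee_pos: [0.4604, -0.0023, 0.2798]
tool_rot: [-2.861, -0.445, -0.406]
wrist_force: [0.4, 0.1, -0.2]
grip_width: 0.0479
gripper_force: 0.0
time_s: 14.65
ee_pos: [0.4886, -0.1559, 0.28]
tool_rot: [-2.862, -0.448, -0.416]
wrist_force: [0.7, 0.2, 0.2]
grip_width: 0.0479
gripper_force: 0.0
th -0.0001269879971739941 r 0.15671403009010004 h 0.12700866320515591 phi -2.104916061176984 tilt [-0.0002 -0.0075 -1.    ]
F up,left,n [ 0.732   0.0528 -0.1664] tangential 0.7319772562512558 q [-0.4485 -0.1205  0.7902  2.1826 -0.2993  0.6059 -1.356 ] w 0.04794150576713605 0.0 t 14.65
pointer [(array([ 0.0488, -0.0255,  0.0289]), 0.85)] [np.float64(1.0889132923426306)]
marker [(array([ 0.0576, -0.0316,  0.0178]), 0.88)] [np.float64(1.06833659590425)]
knob_grip [(array([0.0017, 0.0009, 0.0598]), 0.59)] [np.float64(2.075598280317758)]
dial [(array([-0.0013,  0.0047, -0.0012]), 0.97)] [np.float64(-2.873697098236343)]
knob [(array([-0.0004,  0.0023, -0.0064]), 0.61)] [np.float64(-2.9499021574897606)]
ring [(array([0.0005, 0.0027, 0.0036]), 0.72)] [np.float64(2.9536925165648666)]
lever_grip [(array([ 0.0734, -0.0571,  0.0597]), 0.74)] [np.float64(0.9091180207037659)]
```

View pics/f.png

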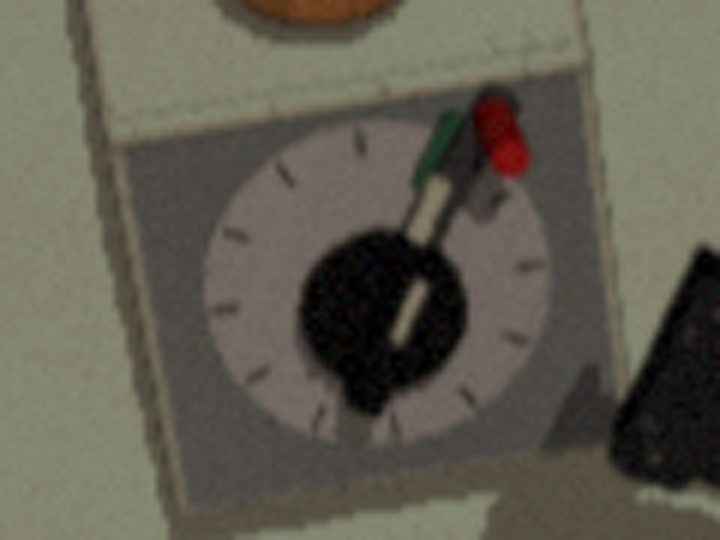

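The picture shows the pointer tip at (440,180), its base at (418,243), and the bar stripe from (398,345) to (422,282). The tab's left edge shows beside the lever, so pointer and marker look aligned. I'll refit using both pictures.

```bash
python3 - <<'E'
from h import *
v0=np.load("v.npy"); v0=np.r_[v0,1.04,.93]
toU=lambda X:(np.array(X)+.5)/6-.5+[203,145]
def res(v,full=False):
    d,M=frame(*v[:3]); p=lambda r,t,h:pol(d,M,r,t,h)
    F=[(p(.064,v[4],.013),(442,154)),(p(.082,v[4],.013),(457,112)),(p(.046,v[4],.013),(427,196)),
     (p(.06,v[3],.037),(250,262)),(p(.09,v[5],.078),(620,308)),(p(0,v[3],.072),(387,352)),(p(.03,v[3],.072),(328,319)),
     (p(.06,v[6],.036),(440,179)),(p(.034,v[6],.036),(418,243)),(p(0,v[6],.071),(396,347)),(p(.03,v[6],.071),(422,282)),(p(.09,v[7],.078),(512,160))]
    # ring circle: extreme points of the ring disc outline (h .006, r .072): left 205, right 548, top ~118, bottom ~445
    c=np.array([(proj(p(.072,t,.006),"top")-[203,145]+.5)*6-.5 for t in np.linspace(0,6.28,60)])
    ring=np.array([c[:,0].min()-204,c[:,0].max()-549,c[:,1].min()-117,c[:,1].max()-446])/6
    a=np.array([proj(P,"top")-toU(x) for P,x in F])
    return (a,ring) if full else np.r_[a.ravel(),ring,(v[2]-.175)/.02]
r=least_squares(res,v0,loss='soft_l1'); v=r.x; print(v,"diff",v[6]-v[4]); a,b=res(v,True); print(a,b)
print(frame(*v[:3])[0]); np.save("v2.npy",v)
J=np.linalg.inv(r.jac.T@r.jac)*.25; print("sd diff",np.sqrt(J[6,6]+J[4,4]-2*J[4,6]))
E
```

```text
Traceback (most recent call last):
  File "h.py", line 14, in proj
    p=eyes.camera_params(cam); q=R.from_euler('xyz',p["attitude"]).as_matrix().T@(np.asarray(P)-p["origin"])
ValueError: time passes only in moves, steps and waits
```

```bash
sed -i 's/    p=eyes.camera_params(cam); q=/    p=CP.setdefault(cam,None) or CP.update({cam:eyes.camera_params(cam)}) or CP[cam]; q=/; s/^def proj/CP={}\ndef proj/' h.py
python3 - <<'E'
from h import *
v0=np.load("v.npy"); v0=np.r_[v0,1.04,.93]
toU=lambda X:(np.array(X)+.5)/6-.5+[203,145]
def res(v,full=False):
    d,M=frame(*v[:3]); p=lambda r,t,h:pol(d,M,r,t,h)
    F=[(p(.064,v[4],.013),(442,154)),(p(.082,v[4],.013),(457,112)),(p(.046,v[4],.013),(427,196)),
     (p(.06,v[3],.037),(250,262)),(p(.09,v[5],.078),(620,308)),(p(0,v[3],.072),(387,352)),(p(.03,v[3],.072),(328,319)),
     (p(.06,v[6],.036),(440,179)),(p(.034,v[6],.036),(418,243)),(p(0,v[6],.071),(396,347)),(p(.03,v[6],.071),(422,282)),(p(.09,v[7],.078),(512,160))]
    c=np.array([(proj(p(.072,t,.006),"top")-[203,145]+.5)*6-.5 for t in np.linspace(0,6.28,60)])
    ring=np.array([c[:,0].min()-204,c[:,0].max()-549,c[:,1].min()-117,c[:,1].max()-446])/6
    a=np.array([proj(P,"top")-toU(x) for P,x in F])
    return (a,ring) if full else np.r_[a.ravel(),ring,(v[2]-.175)/.02]
r=least_squares(res,v0,loss='soft_l1'); v=r.x; print(v,"diff",v[6]-v[4]); a,b=res(v,True); print(a,b)
print(frame(*v[:3])[0]); np.save("v2.npy",v)
J=np.linalg.inv(r.jac.T@r.jac)*.25; print("sd diff",np.sqrt(J[6,6]+J[4,4]-2*J[4,6]))
E
```

```text
[0.5718 0.0187 0.175  2.5583 1.032  0.0415 1.0536 0.9169] diff 0.02160688703661151
[[-0.1666  0.1314]
 [ 0.2669  0.5127]
 [-0.5718 -0.3138]
 [-0.0516 -0.3118]
 [ 0.3629 -0.0563]
 [ 1.1944 -0.538 ]
 [-0.5397  0.3181]
 [ 0.1201  0.4264]
 [-0.2589 -0.5807]
 [-0.3482  0.13  ]
 [ 0.0509 -0.2586]
 [-0.0389  0.0765]] [-0.0965  0.3896  0.5853 -0.112 ]
[0.5225 0.01   0.17  ]
sd diff 0.020755164153760806
```

```bash
python3 - <<'E'
from h import *
v=np.load('v.npy');d,M=frame(*v[:3])
A=tool(d,M,.091,.93,.118,.9); m=plan(A,24); print(M.T@(m[:3,3]-d)); 
E
```

```text
24 rows t [0.0124, -0.0, 0.0005] r [-0.0001, 0.0, -0.0794] | mm 7.4695636131672085 deg 7.148969493182283
[ 0.0804 -0.1355  0.1217]
```

```bash
R8='x'; python3 -m jog '[{"translation":[0.0124,0,0.0005],"rotation":[0,0,-0.0794]},{"translation":[0.0124,0,0.0005],"rotation":[0,0,-0.0794]},{"translation":[0.0124,0,0.0005],"rotation":[0,0,-0.0794]},{"translation":[0.0124,0,0.0005],"rotation":[0,0,-0.0794]},{"translation":[0.0124,0,0.0005],"rotation":[0,0,-0.0794]},{"translation":[0.0124,0,0.0005],"rotation":[0,0,-0.0794]},{"translation":[0.0124,0,0.0005],"rotation":[0,0,-0.0794]},{"translation":[0.0124,0,0.0005],"rotation":[0,0,-0.0794]}]'
python3 -m jog '[{"translation":[0.0124,0,0.0005],"rotation":[0,0,-0.0794]},{"translation":[0.0124,0,0.0005],"rotation":[0,0,-0.0794]},{"translation":[0.0124,0,0.0005],"rotation":[0,0,-0.0794]},{"translation":[0.0124,0,0.0005],"rotation":[0,0,-0.0794]},{"translation":[0.0124,0,0.0005],"rotation":[0,0,-0.0794]},{"translation":[0.0124,0,0.0005],"rotation":[0,0,-0.0794]},{"translation":[0.0124,0,0.0005],"rotation":[0,0,-0.0794]},{"translation":[0.0124,0,0.0005],"rotation":[0,0,-0.0794]}]'
python3 -m jog '[{"translation":[0.0124,0,0.0005],"rotation":[0,0,-0.0794]},{"translation":[0.0124,0,0.0005],"rotation":[0,0,-0.0794]},{"translation":[0.0124,0,0.0005],"rotation":[0,0,-0.0794]},{"translation":[0.0124,0,0.0005],"rotation":[0,0,-0.0794]},{"translation":[0.0124,0,0.0005],"rotation":[0,0,-0.0794]},{"translation":[0.0124,0,0.0005],"rotation":[0,0,-0.0794]},{"translation":[0.0124,0,0.0005],"rotation":[0,0,-0.0794]},{"translation":[0.0124,0,0.0005],"rotation":[0,0,-0.0794]}]'
python3 -m jog '[{"translation":[0,0,0],"rotation":[0,0,0]}]' >/dev/null; python3 st.py;  python3 - <<'E'
from h import *
v=np.load('v.npy');d,M=frame(*v[:3])
plan(tool(d,M,.091,.93,.043,.9),5)
E
```

```text
time_s: 15.85
ee_pos: [0.5389, -0.1442, 0.3053]
tool_rot: [2.884, -0.458, 0.723]
wrist_force: [0.2, 0.5, -0.1]
grip_width: 0.0479
gripper_force: 0.0
time_s: 16.65
ee_pos: [0.5615, -0.0938, 0.3206]
tool_rot: [2.622, -0.048, 1.673]
wrist_force: [-0.1, 0.3, 0.3]
grip_width: 0.0479
gripper_force: 0.0
time_s: 17.45
ee_pos: [0.5364, -0.0437, 0.309]
tool_rot: [2.799, 0.401, 2.588]
wrist_force: [0.8, -0.0, 0.3]
grip_width: 0.0478
gripper_force: 0.0
th 0.9239412983720129 r 0.0906909553238545 h 0.1182704556286259 phi 0.8987189475765527 tilt [-0.0032  0.0022 -1.    ]
F up,left,n [-0.741  -0.0674 -0.4314] tangential -0.5003471721164765 q [-0.8816 -0.168   0.8758  2.1266  0.0439  0.6119  1.075 ] w 0.04758704688899331 0.0 t 17.55
5 rows t [-0.0002, 0.0002, 0.0251] r [-0.0, -0.0005, -0.0002] | mm 15.054629625178293 deg 0.04711354060526579
```

```bash
python3 -m jog '[{"translation":[0,0,0.025],"rotation":[0,0,0]},{"translation":[0,0,0.025],"rotation":[0,0,0]},{"translation":[0,0,0.025],"rotation":[0,0,0]},{"translation":[0,0,0.025],"rotation":[0,0,0]},{"translation":[0,0,0.025],"rotation":[0,0,0]},{"translation":[0,0,0],"rotation":[0,0,0]}]'
python3 -m jog '[{"translation":[0,0,0],"rotation":[0,0,0]},{"translation":[0,0,0],"rotation":[0,0,0]},{"translation":[0,0,0],"rotation":[0,0,0]},{"translation":[0,0,0],"rotation":[0,0,0]},{"translation":[0,0,0],"rotation":[0,0,0]},{"translation":[0,0,0],"rotation":[0,0,0]}]' -1 40
python3 st.py
```

```text
time_s: 18.15
ee_pos: [0.5733, -0.0372, 0.2424]
tool_rot: [2.802, 0.398, 2.581]
wrist_force: [-0.5, 0.5, -0.9]
grip_width: 0.0482
gripper_force: 0.0
time_s: 18.75
ee_pos: [0.5741, -0.0366, 0.245]
tool_rot: [2.795, 0.4, 2.582]
wrist_force: [-1.2, 2.8, 5.5]
grip_width: 0.015
gripper_force: 40.0
th 0.9320422777576004 r 0.09248014822927789 h 0.04375437522462336 phi 0.8975609268206036 tilt [-0.0006  0.0019 -1.    ]
F up,left,n [2.1623 2.9375 5.1383] tangential 3.6474421350751225 q [-0.9647  0.0949  1.1141  2.1558 -0.5241  0.4945  1.6163] w 0.0149997048548788 39.99539354204899 t 18.75
```

```bash
python3 -m jog '[{"translation":[0.0007,-0.015,0],"rotation":[0,0,0.0637]},{"translation":[0.0007,-0.015,0],"rotation":[0,0,0.0637]},{"translation":[0.0007,-0.015,0],"rotation":[0,0,0.0637]},{"translation":[0.0007,-0.015,0],"rotation":[0,0,0.0637]},{"translation":[0.0007,-0.015,0],"rotation":[0,0,0.0637]},{"translation":[0.0007,-0.015,0],"rotation":[0,0,0.0637]},{"translation":[0.0007,-0.015,0],"rotation":[0,0,0.0637]},{"translation":[0.0007,-0.015,0],"rotation":[0,0,0.0637]}]'
python3 st.py
```

```text
time_s: 19.55
ee_pos: [0.5279, -0.08, 0.2142]
tool_rot: [2.62, 0.046, 1.837]
wrist_force: [-1.1, 4.1, 6.1]
grip_width: 0.0147
gripper_force: 40.0
th 0.14035318648882442 r 0.09017847164031995 h 0.04379248705019824 phi 0.09440598897348765 tilt [-0.0007  0.0011 -1.    ]
F up,left,n [2.7898 4.2634 5.4105] tangential 3.3587682309070237 q [-0.9705  0.0586  1.2274  2.2636 -0.6406  0.4526  1.0463] w 0.014683288207611766 39.99885069206357 t 19.55
```

```bash
python3 -m jog '[{"translation":[0.0007,-0.015,0],"rotation":[0,0,0.0637]},{"translation":[0.0007,-0.015,0],"rotation":[0,0,0.0637]},{"translation":[0.0007,-0.015,0],"rotation":[0,0,0.0637]}]'
python3 st.py
```

```text
time_s: 19.85
ee_pos: [0.5048, -0.0835, 0.2008]
tool_rot: [2.627, -0.102, 1.576]
wrist_force: [0.3, 1.9, 3.6]
grip_width: 0.0149
gripper_force: 40.0
th -0.16044510972212087 r 0.08968291127874783 h 0.043856590214189306 phi -0.20566106090830932 tilt [-0.0004 -0.0003 -1.    ]
F up,left,n [2.3699 1.8057 2.7609] tangential 2.0510172483519384 q [-0.9943  0.0038  1.2406  2.32   -0.579   0.3964  0.7138] w 0.014859254574653497 40.00145782716572 t 19.85
```

```bash
python3 -m jog '[{"translation":[0.0007,-0.015,0],"rotation":[0,0,0.0637]},{"translation":[0.0007,-0.015,0],"rotation":[0,0,0.0637]}]'
python3 st.py
```

```text
time_s: 20.05
ee_pos: [0.4893, -0.0815, 0.1923]
tool_rot: [2.653, -0.197, 1.398]
wrist_force: [2.5, 0.9, 0.3]
grip_width: 0.015
gripper_force: 40.0
th -0.3589593317210607 r 0.08945208475928569 h 0.04394286386747872 phi -0.4055595405122687 tilt [ 0.0003 -0.0016 -1.    ]
F up,left,n [ 2.3634  0.3997 -1.0717] tangential 2.0723264151584577 q [-0.9827 -0.0413  1.2038  2.3589 -0.4913  0.3507  0.4336] w 0.015000433795479584 39.99828197993338 t 20.05
```

```bash
python3 -m jog '[{"translation":[0.0007,-0.015,0],"rotation":[0,0,0.0637]},{"translation":[0.0007,-0.015,0],"rotation":[0,0,0.0637]}]'
python3 st.py
```

```text
time_s: 20.25
ee_pos: [0.474, -0.0762, 0.1843]
tool_rot: [2.697, -0.287, 1.214]
wrist_force: [3.4, -1.8, -1.0]
grip_width: 0.0149
gripper_force: 40.0
th -0.561432831193959 r 0.08939861041561067 h 0.04398988549966148 phi -0.6058535971097687 tilt [ 0.0004 -0.0027 -1.    ]
F up,left,n [ 2.1206 -2.3769 -2.3296] tangential 3.060559569445233 q [-0.9063 -0.0678  1.1003  2.3969 -0.4324  0.3132  0.1669] w 0.014945865754961197 39.9967550765723 t 20.25
```

```bash
python3 -m jog '[{"translation":[0,0,0],"rotation":[0,0,0]},{"translation":[0,0,0],"rotation":[0,0,0]},{"translation":[0,0,0],"rotation":[0,0,0]}]'
python3 st.py; cat > m.py <<'E'
from h import *
s=ctrl.get_state();v=np.load('v.npy');d,M=frame(*v[:3]);F=s['wrist_force'];m=s['moment'];print("moment",M.T@m)
for off in (0,.019,.2): 
  p=s['ee_pos']+off*M[:,2]; print(off,(M.T@(m+np.cross(p-d,F)))[2])
E
python3 m.py
```

```text
time_s: 20.55
ee_pos: [0.4719, -0.0751, 0.1828]
tool_rot: [2.703, -0.286, 1.217]
wrist_force: [-8.1, -0.9, 7.2]
grip_width: 0.015
gripper_force: 40.1
th -0.5924638794171033 r 0.08951944286654313 h 0.04364440388040858 phi -0.6021923524010474 tilt [-0.0053  0.0017 -1.    ]
F up,left,n [-3.4561  0.6164 10.3508] tangential -3.2113366213861303 q [-0.9076 -0.0668  1.1027  2.3982 -0.4356  0.3193  0.1745] w 0.015019214796593572 40.05526972236112 t 20.55
moment [0.1505 1.2729 0.1227]
0 -0.164826403085226
0.019 -0.164826403085226
0.2 -0.16482640308522595
```

```bash
python3 -m jog '[{"translation":[0,-0.003,0],"rotation":[0,0,0.0127]},{"translation":[0,-0.003,0],"rotation":[0,0,0.0127]},{"translation":[0,-0.003,0],"rotation":[0,0,0.0127]}]' >/dev/null
python3 st.py; python3 m.py; python3 -m jog '[{"translation":[0,-0.003,0],"rotation":[0,0,0.0127]},{"translation":[0,-0.003,0],"rotation":[0,0,0.0127]}]'>/dev/null; python3 st.py; python3 m.py
```

```text
th -0.6203437179723104 r 0.08938421772890635 h 0.04386085699120977 phi -0.6632706565950705 tilt [-0.0007 -0.0026 -1.    ]
F up,left,n [-1.1858 -4.3504  3.0364] tangential 1.5640942619878264 q [-0.8801 -0.0715  1.0664  2.4069 -0.4229  0.3052  0.0954] w 0.015143892810474197 40.0032751634717 t 20.85
moment [-1.1587  0.6408  0.4264]
0 0.5661720293446623
0.019 0.5661720293446624
0.2 0.5661720293446624
th -0.666804486869283 r 0.08940581855452216 h 0.04384066723732013 phi -0.704464671185504 tilt [-0.0013 -0.002  -1.    ]
F up,left,n [ 0.2723 -5.4416  3.1501] tangential 3.579486801031143 q [-0.8611 -0.0747  1.0412  2.4146 -0.4158  0.2992  0.0435] w 0.01474900539097546 40.00804653391242 t 21.05
moment [-1.2284  0.7206  0.4397]
0 0.7597200190258223
0.019 0.7597200190258224
0.2 0.7597200190258224
```

```bash
python3 -m jog '[{"translation":[0,-0.003,0],"rotation":[0,0,0.0127]},{"translation":[0,-0.003,0],"rotation":[0,0,0.0127]},{"translation":[0,-0.003,0],"rotation":[0,0,0.0127]}]'>/dev/null; python3 st.py; python3 m.py
```

```text
th -0.7286281878678966 r 0.08945768375349428 h 0.04383128746350608 phi -0.7644642904620542 tilt [-0.0016 -0.0021 -1.    ]
F up,left,n [-0.4792 -5.1421  3.6431] tangential 3.066316776650134 q [-0.8321 -0.0783  1.0027  2.4251 -0.4062  0.2901 -0.0327] w 0.014505125526780658 40.00978202195796 t 21.35
moment [-1.3053  0.7906  0.4315]
0 0.705796807918831
0.019 0.7057968079188309
0.2 0.7057968079188311
```

```bash
python3 -m jog '[{"translation":[0,-0.003,0],"rotation":[0,0,0.0127]},{"translation":[0,-0.003,0],"rotation":[0,0,0.0127]}]'>/dev/null; python3 st.py; python3 m.py;  python3 -m jog '[{"translation":[0,-0.003,0],"rotation":[0,0,0.0127]}]'>/dev/null; python3 st.py; python3 m.py
```

```text
th -0.7704553155888209 r 0.08949654411792908 h 0.04382523998496454 phi -0.804510958546072 tilt [-0.0019 -0.002  -1.    ]
F up,left,n [-1.2917 -5.6491  3.468 ] tangential 3.0074937525599355 q [-0.8113 -0.0802  0.9753  2.4319 -0.401   0.2844 -0.083 ] w 0.014991347577822682 40.010980910720946 t 21.55
moment [-1.3431  0.8681  0.431 ]
0 0.7001153079023319
0.019 0.7001153079023319
0.2 0.7001153079023319
th -0.7911463857452795 r 0.08950684062698795 h 0.04381500445484316 phi -0.8244421024128671 tilt [-0.002 -0.002 -1.   ]
F up,left,n [-0.9362 -6.3189  3.3144] tangential 3.835589518465113 q [-0.7998 -0.0809  0.9604  2.4352 -0.3992  0.2816 -0.1075] w 0.01501407000092527 40.01184252647249 t 21.65
moment [-1.3567  0.9657  0.415 ]
0 0.7583222560905452
0.019 0.7583222560905453
0.2 0.7583222560905453
```

```bash
python3 -m jog '[{"translation":[0,0,0],"rotation":[0,0,0]},{"translation":[0,0,0],"rotation":[0,0,0]},{"translation":[0,0,0],"rotation":[0,0,0]},{"translation":[0,0,0],"rotation":[0,0,0]},{"translation":[0,0,-0.035],"rotation":[0,0,0]},{"translation":[0,0,-0.035],"rotation":[0,0,0]},{"translation":[0,0,-0.035],"rotation":[0,0,0]},{"translation":[0,0,-0.035],"rotation":[0,0,0]}]' 0.1 40
python3 -m jog '[{"translation":[-0.0425,0.0456,-0.01],"rotation":[0,0,0]},{"translation":[-0.0425,0.0456,-0.01],"rotation":[0,0,0]},{"translation":[-0.0425,0.0456,0],"rotation":[0,0,0]},{"translation":[-0.0425,0.0456,0],"rotation":[0,0,0]},{"translation":[0,0,0],"rotation":[0,0,0]}]'
python3 st.py; python3 - <<'E'
from h import *
v=np.load('v.npy');d,M=frame(*v[:3])
a=eyes.snapshot("top")
for k in ("pointer","marker","dial","knob","ring","lever_grip"):
  r=eyes.tip_of(k,"top"); q=[(M.T@(np.array(x["centre"])-d),round(x["p"],2)) for x in r[:1]]; print(k,q,[np.arctan2(c[0],-c[1]) for c,_ in q])
cr=a[145:235,203:323]; cv2.imwrite("pics/g.png",cv2.resize(cr[:,:,::-1],None,fx=6,fy=6,interpolation=cv2.INTER_CUBIC))
E
```

```text
time_s: 22.45
ee_pos: [0.4161, -0.0724, 0.2495]
tool_rot: [2.77, -0.373, 1.003]
wrist_force: [0.5, 0.2, 0.6]
grip_width: 0.0473
gripper_force: 0.0
time_s: 22.95
ee_pos: [0.4379, -0.228, 0.2597]
tool_rot: [2.768, -0.375, 0.991]
wrist_force: [0.2, -0.1, 0.1]
grip_width: 0.0479
gripper_force: 0.0
th -0.2881153061334946 r 0.22777387203891972 h 0.14098747147749893 phi -0.8341882589630591 tilt [-0.0005 -0.0066 -1.    ]
F up,left,n [ 0.2344 -0.1282 -0.0519] tangential 0.26112653440535627 q [-0.7093 -0.2616  1.1909  2.2197 -0.1427  0.612  -0.0312] w 0.04789918663720981 0.0 t 22.95
pointer [(array([ 0.051 , -0.0232,  0.0273]), 0.81)] [np.float64(1.144046867491237)]
marker [(array([-0.0066,  0.2613, -0.1937]), 0.46)] [np.float64(-3.1163905662050846)]
dial [(array([-0.0011,  0.0024, -0.0007]), 0.57)] [np.float64(-2.7110053392059523)]
knob [(array([-0.0014,  0.0025, -0.0063]), 0.9)] [np.float64(-2.638190073291162)]
ring [(array([0.001 , 0.0041, 0.0009]), 0.61)] [np.float64(2.899771301459286)]
lever_grip [(array([-0.0623, -0.0616,  0.0623]), 0.7)] [np.float64(-0.791640337033027)]
```

View pics/g.png

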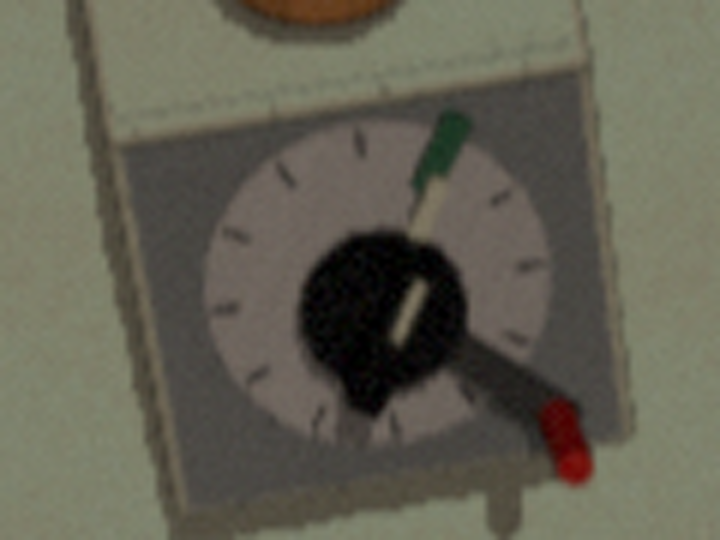

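The final view shows the lever swung to lower right, with its post at (570,450). The pointer, from (416,238) to (437,180), lies on the green tab, which runs from (455,113) to (428,194). The ring is unchanged and the arm is clear, so I'll hand in.

```bash
python3 -c "
from plant import job
print(job.sign_off())"
```

```text
the job is handed in; nothing more can be done
None
```

I handed the job in at 23 s of the 72 s: nut loosened, pointer set within about 0.02 rad of the green marker and still aligned in the last picture, nut re-tightened about 0.4 rad past its original clamp; the 0.7–0.76 N m I felt (about 8 N at the post) is the low end of firmly tight, and the hand-in returned no verdict.

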